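Stack the spice caddy, don't nest it

TASK

Two identical bamboo spice crates stack when one is turned end for end over the other, and nest when both face the same way. Take the loose crate from the counter, turn it so its low end lies over the high end of the crate on the sloping stand, and set it on that crate's rim so it sits square and fully down with its lugs on the rim. Keep hold until it rests there rather than dropping it, then let go; leave the grinder, bottle and jar where they are.

Things in the scene. Friction and masses are not known exactly. Their poses are not given: they have to be found in the camera images.
- lower: Lower bamboo crate, same shape as the loose one, fixed on a steel stand sloping 25 degrees down towards the robot. Origin: centre of its underside. z: slope normal, up through its mouth; y: along its length, level, to its low end; x: up the slope. Corks inside lie well below the rim.
- crate_mid (a point): Loose bamboo crate's centre, 37.5 mm above its underside; it starts upright on the counter at any of many yaws. 200 mm long (y), 64 wide over the rim (x), 75 high (z), walls 4 mm, about 0.2 kg, open top, tapering to 180 x 44 at the underside. y points to its low end. The top 19 mm of the long sides is an upright flat band, 64 mm over both: grasp across it at mid-length.
- crate_low (a point): Point at the loose crate's low end: 94 mm from crate_mid along the crate's y, same height. The wall at this end is only 34 mm high; the other end wall is 75 mm high.
- crate: The loose crate; origin at the centre of its underside, axes as crate_mid. Slots cut the long sides from 34 mm up to the rim at y = 57 to 83 and -53 to -27 mm. Lugs 12 mm long at y = 70 and -40 mm stick out to 38 mm from the centre line, undersides at z = 8 mm: they rest on the rim of a crate facing the opposite way and drop into the slots of one facing the same way.
- grinder: Black pepper grinder standing on the counter beyond the work, 68 mm across, 115 mm high; origin at its underside. Leave alone.
- bottle: Green glass bottle with cork, 72 mm across, 200 mm high, standing on the counter beyond the work; origin at its underside. Leave alone.
- jar: Small terracotta-coloured jar with cork lid, 48 mm across, 75 mm high, standing on the counter between the robot and the work; origin at its underside. Leave alone.
- lower_rim (a point): Centre of the lower crate's mouth, in its rim plane, 75 mm along z from lower; same axes. Stacked, the loose crate's underside is 8 mm below this point (67 mm from lower), centred with about 5 mm play each way across, its z along this z, its y opposite to this y. Facing the same way it would sink about 30 mm deeper and nest.

How it is judged:
On the way:
1. the crate is set in its stacked place, turned end for end, while the fingers still hold it (z of crate_mid in the frame of lower between 0.097 and 0.115 m and x of crate_mid in the frame of lower between -0.016 and 0.016 m and y of crate_mid in the frame of lower between -0.018 and 0.018 m and y of crate_low in the frame of lower below -0.06 m and angle between the z axis of crate and the z axis of lower, either way round below 0.2 rad and contact force between the fingers and crate above 0.5 N), for 0.1 s.
At the end, for the whole second after the job is handed in: The loose crate rests, released and still, on the lower crate's rim, low end over its high end: underside 67 mm (±5) above the lower's along the slope normal, within 12 mm across and 15 mm lengthways of centred, tilt within 0.1 and yaw within 0.15 rad; bystanders not moved 20 mm (z of crate_mid in the frame of lower between 0.0995 and 0.1095 m and x of crate_mid in the frame of lower between -0.012 and 0.012 m and y of crate_mid in the frame of lower between -0.015 and 0.015 m and y of crate_low in the frame of lower below -0.07 m and angle between the z axis of crate and the z axis of lower, either way round below 0.1 rad and angle between the y axis of crate and the y axis of lower, either way round below 0.15 rad and linear speed of crate below 0.02 m/s); the robot touches nothing.
It fails at once if the grinder is moved more than 20 mm (distance of grinder from where it was at the start of the episode above 0.02 m).
It fails at once if the bottle is moved more than 20 mm (distance of bottle from where it was at the start of the episode above 0.02 m).
It fails at once if the jar is moved more than 20 mm (distance of jar from where it was at the start of the episode above 0.02 m).
It also fails if it takes over 46 s, if anything falls off the work surface, if the arm or the gripper's body presses on something with over 40 N, if the wrist force passes 120 N, or if a joint passes its speed limit or range.

ROBOT

A 6-joint arm with a two-finger parallel gripper is mounted at the origin on the work surface. World frame = base frame: x ahead of the robot, y to its left, z up, the work surface at z = 0. Lengths are in m, angles in rad, forces in N, time in s.
With the tool pointing down it reaches from about 0.35 to 1 m from the base axis. Payload 7.1 kg.
Tool frame: the origin (TCP) lies on the centre line of the jaws, within the pads' length; the fingertips stand 19 mm ahead of it and the grasp point (between the pads) is the TCP; z points along the fingers, y is the line along which they close (so a half turn about z gives the same grasp; the last joint's range is limited). The gripper opens to 85 mm and grips with 20 to 120 N. Pads are 22 mm wide; open, the fingers measure 114 mm over their backs; the gripper's body (76 mm by 85 mm) begins 54 mm behind the grasp point. The pads swing forward as they close: fully open they stand 13 mm farther back than shut.
Start: joints at [-1.142, 0.423, 1.63, -0, 1.089, -0.019], TCP at [0.271, -0.563, 0.227] pointing down, gripper open.
Joint ranges: [-3, 3], [-0.9, 2.11], [0.09, 2.58], [-1.31, 4.45], [0.11, 2.69], [-2.54, 2.54]. Speed limits (rad/s): [2.39, 2.39, 3.01, 3.14, 3.14, 3.14].

INTERFACE

Orientations are given as a unit quaternion [w, x, y, z].
In Python, from bench import * gives the robot as it stands.
- The arm moves only by the tool servo_tool, never from a script. Its arguments are lists of equal length, an entry for each row: "offset": the shift along the world's x, y, z in mm, a list of three; "dr": the turn, a rotation vector about the world's x, y, z in degrees, a list of three; "jaw": the closure, from -1 (fully open) to 1 (shut). A call has 1 to 5 rows; each row is the pose to reach, as a shift and turn from the pose commanded when the call began; what a row does not reach only later rows make up. A row lasts 1/10 s, in which the tool goes at most 50 mm and 8.59 degrees, less where a joint would pass 70% of its speed; a pose out of reach is approached as far as the arm can. A call with a gripper value outside its range is refused whole. The fingers move at their own pace and stop on an object; the grip force is fixed at half the most. Time passes only in rows, so rows that repeat a pose let the fingers close. It gives the time, the measured TCP pose, the force, the opening and the grip force at its end, in the units of the state.
- state(): the state, without advancing time (a new reading comes with each control period).
- grab_frame(name): name is "scene" or "top" or "wrist"; returns a dict with "pixels" (420x560x3 uint8, red, green, blue), "intrinsics" (3x3 intrinsics, pixels), "world_from_camera" (4x4, takes a point from camera to world coordinates); the wrist camera has in their place "T_tool_cam" (4x4, takes a point from camera to tool coordinates, whose origin is the TCP and whose axes are the flange's). Camera axes: x right, y down, z forward; pixel columns grow to the right and rows downward; lengths in m; the calibration is good to about 2 mm. The wrist camera is an equidistant fisheye: a pixel r from the principal point sees the ray r / f radians off the axis. A picture is of the moment at which its call begins: read the wrist's pose just before it. There is no depth.
- sign_off(): hands the job in; it is judged then, once.
Trained networks look in the newest picture that a camera, given by its name, has taken for a name from the list of things; names that differ only in an ending like _2 or _b are one class to them, and where a whole thing is asked for, a point or a joint stands for the part that bears it (a point fixed in the world has none). Each returns a list of dicts, best first, with "conf" (0 to 1); they miss things now and then, are a little off and sometimes report something else, mostly with a low value. They report only what shows in the picture. A call takes as long as a camera call.
- silhouettes(camera, query): "mask" (420x560 bool, what is visible of it).
- mark_of(camera, query): "centre" ([x, y, z] in m, in world coordinates, good to about 4 mm: a listed point, or the origin of a listed thing).
The state is a dict: "t": time; "joint_positions": joint angles; "dq": joint speeds; "tau": joint torques, N m; "ee_pos": TCP position; "orientation": TCP orientation; "force": force on the tool from outside, world axes, zero at the start; "torque": the same for the moment, N m; "gripper_width": finger opening in m; "gripper_force": force on a finger pad.
Only numpy, scipy, OpenCV 4.12 (cv2) and the standard library are available. Lean on these libraries where they do the work, as an engineer would, in place of code of your own. Each camera call takes 0.05 s, during which the arm holds its last target. There are 200 camera calls.

## Working session

There is one attempt and no reset: what is moved stays moved. The work goes in short steps, Python scripts to look and compute and a tool call to move; the robot and the scene stay as the last step left them, time stands still between calls to the robot, and variables do not carry over. Pictures are saved under pics/ and viewed, at most 10 in all, crops included, and the job is handed in when it is done.

Besides the shell and the picture viewer there is one more tool, called after "Call:" as name(argument=value, ...), one argument or row to a line, values as JSON. servo_tool: Moves the arm, as the interface text tells. Its arguments: {"type":"object","properties":{"offset":{"type":"array","items":{"type":"array","items":{"type":"number"}}},"dr":{"type":"array","items":{"type":"array","items":{"type":"number"}}},"jaw":{"type":"array","items":{"type":"number"}}},"required":["offset","dr","jaw"]}

```bash
mkdir -p pics; cat > a.py <<'E'
from bench import *
import cv2,numpy as np
ims=[]
for c in ["scene","top"]:
    f=grab_frame(c); ims.append(f["pixels"][:,:,::-1])
    cv2.imwrite(f"pics/{c}0.png",ims[-1])
    print(c,np.round(f["world_from_camera"],3).tolist(),np.round(f["intrinsics"],1).tolist())
    for q in ["lower","lower_rim","crate_mid","crate_low","crate","grinder","bottle","jar"]:
        print(c,q,[(np.round(d["centre"],4).tolist(),round(d["conf"],2)) for d in mark_of(c,q)[:3]])
print(state())
E
python3 a.py
```

```text
scene [[0.324, 0.762, -0.561, 1.165], [0.946, -0.267, 0.184, -0.176], [-0.009, -0.59, -0.807, 0.986], [0.0, 0.0, 0.0, 1.0]] [[475.8, 0.0, 284.2], [0.0, 475.8, 203.4], [0.0, 0.0, 1.0]]
scene lower [([0.6307, 0.2107, 0.038], 0.72)]
scene lower_rim [([0.5973, 0.2122, 0.1107], 0.89)]
scene crate_mid [([0.6005, -0.1914, 0.0364], 0.73)]
scene crate_low [([0.516, -0.2257, 0.0408], 0.79)]
scene crate [([0.6012, -0.1923, -0.0035], 0.87)]
scene grinder [([0.7821, -0.0709, -0.0052], 0.96), ([0.5962, 0.2134, 0.1064], 0.7)]
scene bottle [([0.7657, 0.0331, -0.0017], 0.9)]
scene jar [([0.3672, -0.0043, -0.0013], 0.71)]
top [[0.026, -0.992, 0.123, 0.419], [-1.0, -0.026, 0.003, 0.022], [-0.0, -0.123, -0.992, 1.242], [0.0, 0.0, 0.0, 1.0]] [[496.0, 0.0, 268.9], [0.0, 496.0, 210.9], [0.0, 0.0, 1.0]]
top lower [([0.633, 0.2185, 0.0388], 0.87), ([0.5996, 0.2148, 0.1091], 0.39)]
top lower_rim [([0.5987, 0.2131, 0.1056], 0.72)]
top crate_mid [([0.6005, -0.1887, 0.0373], 0.66)]
top crate_low [([0.5131, -0.2258, 0.0411], 0.94)]
top crate [([0.5982, -0.1939, -0.0018], 0.8)]
top grinder [([0.7836, -0.0715, -0.0033], 0.95)]
top bottle [([0.7658, 0.0284, 0.0022], 0.97)]
top jar [([0.3676, -0.0107, 0.0027], 0.7), ([0.783, -0.0705, 0.0002], 0.4)]
{'t': 0.9, 'joint_positions': array([-1.14200387e+00,  4.23092174e-01,  1.62989118e+00, -2.30963745e-05,
        1.08861029e+00, -1.89922807e-02]), 'dq': array([ 0.00102709,  0.00062157, -0.00233742,  0.00053021,  0.00070577,
        0.00067882]), 'tau': array([-8.65593356e-04, -5.57333672e+01, -2.82143354e+01, -8.07923925e-05,
        7.54464327e-04, -7.43940461e-06]), 'ee_pos': array([ 0.27062238, -0.56335751,  0.22672742]), 'orientation': array([ 1.59663486e-06,  9.75039440e-01,  2.22031734e-01, -1.01182940e-05]), 'force': array([0.07504425, 0.57280644, 1.09950323]), 'torque': array([-0.03182389, -0.02916418,  0.02347943]), 'gripper_force': 0.0, 'gripper_width': 0.0852853723141298}
```

View pics/top0.png

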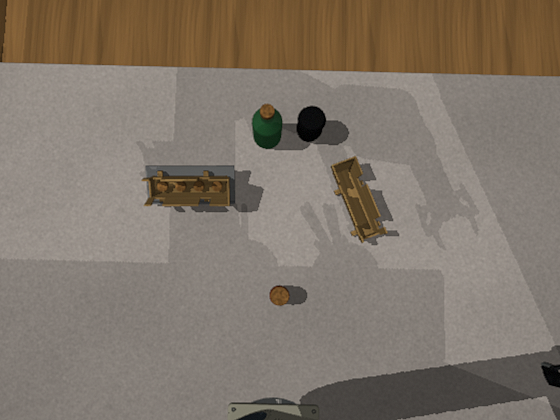

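View pics/scene0.png

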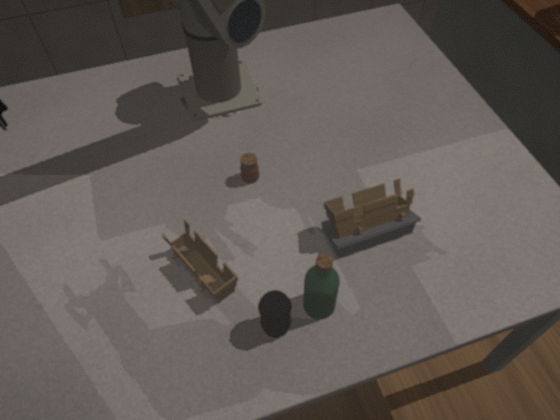

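Both views agree with the networks. The loose crate is at top pixel (360,200), with its low end toward the robot at (372,238). The lower crate is at (190,190), with its low end on the left (+y). Now moving above the loose crate.

Call:
servo_tool(
  offset=[
    [33,37,2],
    [66,74,4],
    [99,112,8],
    [132,149,12],
    [165,186,15],
  ],
  dr=[
    [0,0,-1],
    [0,0,-2],
    [0,0,-3],
    [0,0,-3],
    [0,0,-3],
  ],
  jaw=[-1,-1,-1,-1,-1],
)

```text
t: 1.4
ee_pos: [0.4367, -0.3759, 0.2422]
orientation: [0.0, 0.981, 0.196, 0.0]
force: [0.3, -1.1, -0.0]
gripper_width: 0.0852
gripper_force: 0.0
```

Call:
servo_tool(
  offset=[
    [33,37,0],
    [66,74,0],
    [99,112,0],
    [132,149,0],
    [165,186,0],
  ],
  dr=[
    [0,0,0],
    [0,0,0],
    [0,0,0],
    [0,0,0],
    [0,0,0],
  ],
  jaw=[-1,-1,-1,-1,-1],
)

```text
t: 1.9
ee_pos: [0.6018, -0.1896, 0.2419]
orientation: [0.0, 0.981, 0.196, 0.0]
force: [0.4, -0.8, 0.6]
gripper_width: 0.0858
gripper_force: 0.0
```

Call:
servo_tool(
  offset=[
    [0,0,0],
    [0,0,0],
  ],
  dr=[
    [0,0,0],
    [0,0,0],
  ],
  jaw=[-1,-1],
)

```text
t: 2.1
ee_pos: [0.6011, -0.1901, 0.2414]
orientation: [-0.0, 0.98, 0.198, -0.0]
force: [-0.6, 0.2, 0.0]
gripper_width: 0.0854
gripper_force: 0.0
```

```bash
cat > b.py <<'E'
from bench import *
import cv2,numpy as np,sys
from scipy.spatial.transform import Rotation as R
s=state(); q=s["orientation"]; Rt=R.from_quat([q[1],q[2],q[3],q[0]]).as_matrix()
print(s["t"],s["ee_pos"],"tool y deg",np.degrees(np.arctan2(Rt[1,1],Rt[0,1])))
f=grab_frame("wrist"); cv2.imwrite("pics/%s.png"%sys.argv[1],f["pixels"][:,:,::-1])
for q in sys.argv[2:]:
    print(q,[(np.round(d["centre"],4).tolist(),round(d["conf"],2)) for d in mark_of("wrist",q)[:2]])
E
python3 b.py w1 crate_mid crate_low crate lower lower_rim jar
```

```text
2.1 [ 0.60110569 -0.19014297  0.24143209] tool y deg -67.18952412505126
crate_mid [([0.6026, -0.1904, 0.0358], 0.78)]
crate_low [([0.5116, -0.2231, 0.0374], 0.72)]
crate [([0.6016, -0.189, -0.0062], 0.57), ([0.3639, -0.009, 0.0005], 0.42)]
lower [([0.6283, 0.221, 0.039], 0.92)]
lower_rim []
jar [([0.3678, -0.0072, -0.0], 0.75)]
```

View pics/w1.png

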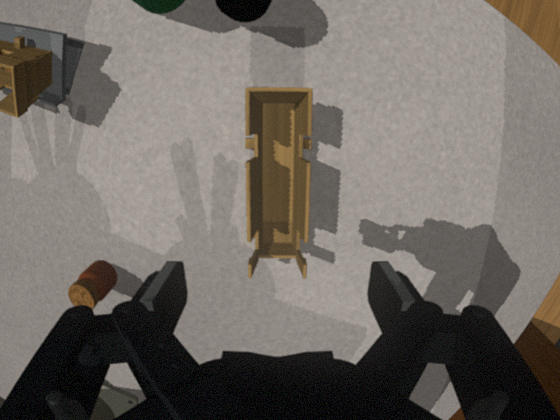

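The wrist view shows the crate upright at columns 246–312. It's centred between the fingers and parallel to the image columns, so yaw and x/y are good. Descending now.

Call:
servo_tool(
  offset=[
    [0,0,-45],
    [0,0,-90],
    [0,0,-130],
    [0,0,-160],
    [0,0,-176],
  ],
  dr=[
    [0,0,0],
    [0,0,0],
    [0,0,0],
    [0,0,0],
    [0,0,0],
  ],
  jaw=[-1,-1,-1,-1,-1],
)

```text
t: 2.95
ee_pos: [0.5988, -0.1915, 0.063]
orientation: [-0.001, 0.981, 0.196, -0.002]
force: [-0.4, -0.1, 0.4]
gripper_width: 0.0853
gripper_force: 0.0
```

Call:
servo_tool(
  offset=[
    [0,0,0],
    [0,0,0],
    [0,0,0],
    [0,0,0],
    [0,0,0],
  ],
  dr=[
    [0,0,0],
    [0,0,0],
    [0,0,0],
    [0,0,0],
    [0,0,0],
  ],
  jaw=[-0.8,-0.4,0,0.5,1],
)

```text
t: 3.45
ee_pos: [0.5991, -0.1849, 0.0728]
orientation: [-0.006, 0.981, 0.195, -0.001]
force: [-28.6, 43.6, 88.4]
gripper_width: 0.0191
gripper_force: 42.4
```

Call:
servo_tool(
  offset=[
    [0,0,0],
    [0,0,0],
    [0,0,0],
    [0,0,0],
    [0,0,0],
  ],
  dr=[
    [0,0,0],
    [0,0,0],
    [0,0,0],
    [0,0,0],
    [0,0,0],
  ],
  jaw=[1,1,1,1,1],
)

```text
t: 3.95
ee_pos: [0.6007, -0.1917, 0.0658]
orientation: [0.0, 0.981, 0.196, 0.0]
force: [1.2, 0.3, -0.6]
gripper_width: 0.0002
gripper_force: 0.0
```

```bash
python3 b.py w2 crate_mid crate_low lower; python3 - <<'E'
from bench import *
import cv2,numpy as np
f=grab_frame("scene");cv2.imwrite("pics/s2.png",cv2.resize(f["pixels"][180:340,80:300,::-1],(770,560)))
for q in ["crate_mid","crate_low","crate"]:print(q,[(np.round(d["centre"],4).tolist(),round(d["conf"],2)) for d in mark_of("scene",q)[:2]])
E
```

```text
3.95 [ 0.6007332  -0.19166984  0.06583493] tool y deg -67.36222845138207
crate_mid [([0.5995, -0.1939, 0.0352], 0.7)]
crate_low []
lower []
crate_mid [([0.6024, -0.1909, 0.0381], 0.62)]
crate_low [([0.5151, -0.2258, 0.0409], 0.87)]
crate [([0.5999, -0.1916, -0.0029], 0.87)]
```

View pics/w2.png

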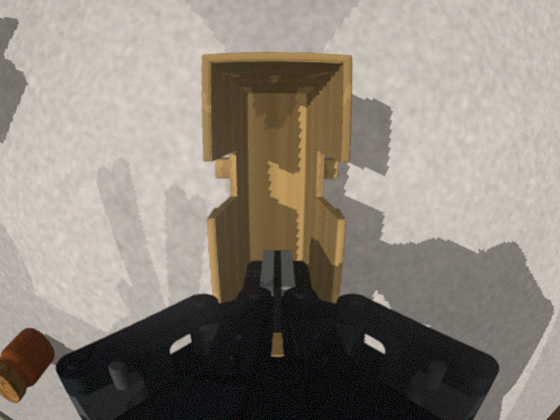

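View pics/s2.png

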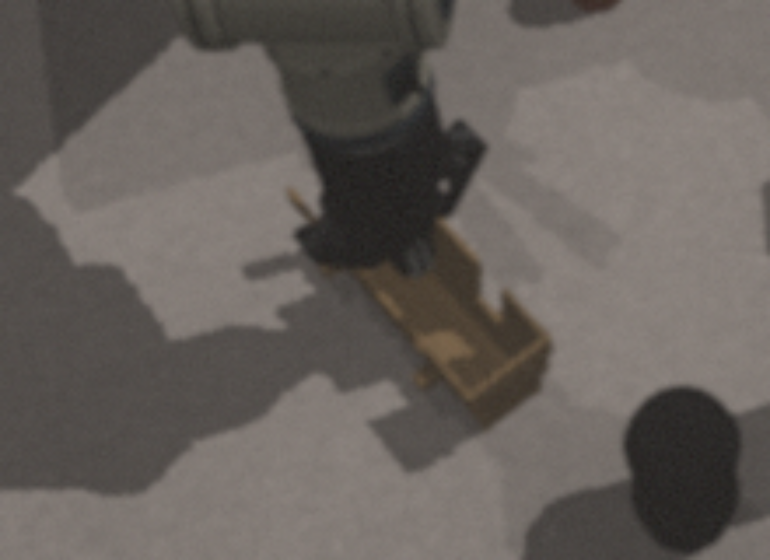

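The fingers closed fully inside the crate: the pads slipped past the rim during a fast close, and the crate is still upright and in place. I'll go up, open, descend a bit deeper and close in small steps.

Call:
servo_tool(
  offset=[
    [0,0,40],
    [0,0,80],
    [0,0,80],
    [0,0,80],
    [0,0,80],
  ],
  dr=[
    [0,0,0],
    [0,0,0],
    [0,0,0],
    [0,0,0],
    [0,0,0],
  ],
  jaw=[1,1,0,-1,-1],
)

```text
t: 4.85
ee_pos: [0.5999, -0.1911, 0.1448]
orientation: [-0.0, 0.981, 0.196, -0.001]
force: [-0.8, -0.0, -0.2]
gripper_width: 0.043
gripper_force: 0.0
```

Call:
servo_tool(
  offset=[
    [0,0,0],
    [0,0,0],
    [0,0,0],
    [0,0,0],
    [0,0,0],
  ],
  dr=[
    [0,0,0],
    [0,0,0],
    [0,0,0],
    [0,0,0],
    [0,0,0],
  ],
  jaw=[-1,-1,-1,-1,-1],
)

```text
t: 5.35
ee_pos: [0.6005, -0.1913, 0.1455]
orientation: [-0.0, 0.981, 0.196, -0.0]
force: [0.5, 0.2, 0.3]
gripper_width: 0.085
gripper_force: 0.0
```

```bash
python3 b.py w3 crate_mid crate_low crate
```

```text
5.35 [ 0.60054717 -0.19129966  0.14549281] tool y deg -67.34004284405678
crate_mid [([0.6002, -0.1917, 0.036], 0.6)]
crate_low [([0.5117, -0.225, 0.0362], 0.74)]
crate [([0.6007, -0.1894, -0.0011], 0.94)]
```

View pics/w3.png

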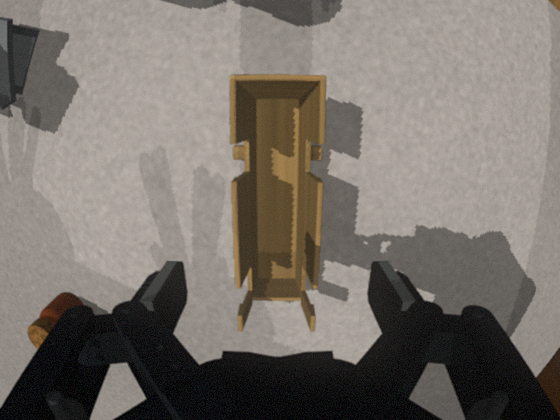

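The crate is still centred at columns 231–325, so I'm retrying with a slow close.

Call:
servo_tool(
  offset=[
    [0,0,-30],
    [0,0,-60],
    [0,0,-80],
    [0,0,-87],
    [0,0,-87],
  ],
  dr=[
    [0,0,0],
    [0,0,0],
    [0,0,0],
    [0,0,0],
    [0,0,0],
  ],
  jaw=[-1,-1,-1,-1,-1],
)

```text
t: 6.05
ee_pos: [0.6001, -0.1912, 0.0579]
orientation: [-0.0, 0.981, 0.196, -0.001]
force: [-0.1, 0.2, -0.2]
gripper_width: 0.0856
gripper_force: 0.0
```

Call:
servo_tool(
  offset=[
    [0,0,0],
    [0,0,0],
    [0,0,0],
    [0,0,0],
    [0,0,0],
  ],
  dr=[
    [0,0,0],
    [0,0,0],
    [0,0,0],
    [0,0,0],
    [0,0,0],
  ],
  jaw=[-0.85,-0.7,-0.6,-0.55,-0.55],
)

```text
t: 6.55
ee_pos: [0.6009, -0.1914, 0.0592]
orientation: [0.0, 0.981, 0.196, 0.0]
force: [-0.4, 0.4, -0.5]
gripper_width: 0.0664
gripper_force: 0.0
```

Call:
servo_tool(
  offset=[
    [0,0,0],
    [0,0,0],
    [0,0,0],
    [0,0,0],
    [0,0,0],
  ],
  dr=[
    [0,0,0],
    [0,0,0],
    [0,0,0],
    [0,0,0],
    [0,0,0],
  ],
  jaw=[-0.52,-0.5,-0.48,-0.46,-0.46],
)

```text
t: 7.05
ee_pos: [0.6005, -0.1912, 0.0591]
orientation: [-0.0, 0.981, 0.196, -0.0]
force: [-1.8, 2.3, 5.4]
gripper_width: 0.063
gripper_force: 32.7
```

Call:
servo_tool(
  offset=[
    [0,0,0],
    [0,0,0],
    [0,0,0],
  ],
  dr=[
    [0,0,0],
    [0,0,0],
    [0,0,0],
  ],
  jaw=[-0.44,-0.42,-0.42],
)

```text
t: 7.35
ee_pos: [0.6006, -0.1911, 0.0594]
orientation: [-0.0, 0.981, 0.196, -0.0]
force: [-2.0, 3.2, 7.2]
gripper_width: 0.0623
gripper_force: 63.4
```

Call:
servo_tool(
  offset=[
    [0,0,10],
    [0,0,30],
    [0,0,65],
    [0,0,105],
    [0,0,150],
  ],
  dr=[
    [0,0,0],
    [0,0,0],
    [0,0,0],
    [0,0,0],
    [0,0,0],
  ],
  jaw=[-0.44,-0.44,-0.44,-0.44,-0.44],
)

```text
t: 7.85
ee_pos: [0.5996, -0.1911, 0.2093]
orientation: [-0.001, 0.981, 0.196, -0.001]
force: [0.8, 0.4, -3.5]
gripper_width: 0.062
gripper_force: 62.3
```

Call:
servo_tool(
  offset=[
    [0,0,40],
    [0,0,70],
    [0,0,90],
    [0,0,100],
    [0,0,100],
  ],
  dr=[
    [0,0,0],
    [0,0,0],
    [0,0,0],
    [0,0,0],
    [0,0,0],
  ],
  jaw=[-0.44,-0.44,-0.44,-0.44,-0.44],
)

```text
t: 8.35
ee_pos: [0.601, -0.1916, 0.31]
orientation: [0.001, 0.981, 0.196, 0.001]
force: [1.0, -0.4, -1.9]
gripper_width: 0.0617
gripper_force: 62.3
```

```bash
cat > c.py <<'E'
from bench import *
import cv2,numpy as np,sys
from scipy.spatial.transform import Rotation as R
s=state(); q=s["orientation"]; Rt=R.from_quat([q[1],q[2],q[3],q[0]]).as_matrix(); p=s["ee_pos"]
print(s["t"],p,np.round(Rt,3).tolist(),s["gripper_force"])
for c in ["scene","top","wrist"]:
    f=grab_frame(c)
    if len(sys.argv)>1: cv2.imwrite(f"pics/{sys.argv[1]}{c}.png",f["pixels"][:,:,::-1])
    for n in ["crate_mid","crate_low","lower_rim","lower"]:
        for d in mark_of(c,n)[:1]:
            w=np.array(d["centre"]); print(c,n,np.round(w,4),"tool",np.round(Rt.T@(w-p),4),round(d["conf"],2))
E
python3 c.py c1
```

```text
8.35 [ 0.60103207 -0.1915907   0.30998644] [[0.923, 0.385, 0.002], [0.385, -0.923, -0.001], [0.002, 0.002, -1.0]] 62.335868859663606
scene crate_mid [ 0.6025 -0.19    0.2884] tool [ 0.0019 -0.0009  0.0216] 0.92
scene crate_low [ 0.5164 -0.2273  0.2895] tool [-0.0919  0.0003  0.0203] 0.61
scene lower_rim [0.5983 0.2131 0.1104] tool [ 0.153  -0.3748  0.1992] 0.73
scene lower [0.6315 0.2143 0.0363] tool [ 0.184  -0.3633  0.2734] 0.91
top crate_mid [ 0.597  -0.1875  0.2849] tool [-0.0022 -0.0054  0.0251] 0.71
top lower_rim [0.601  0.215  0.1095] tool [ 0.1563 -0.3755  0.2001] 0.91
top lower [0.6335 0.2199 0.0406] tool [ 0.188  -0.3677  0.2691] 0.69
wrist crate_mid [ 0.6011 -0.1923  0.2854] tool [-0.0003  0.0006  0.0246] 0.73
wrist crate_low [ 0.5127 -0.2238  0.2826] tool [-0.094  -0.0043  0.0272] 0.89
wrist lower_rim [0.5995 0.2152 0.1111] tool [ 0.155  -0.3763  0.1985] 0.58
wrist lower [0.6279 0.2231 0.0385] tool [ 0.1841 -0.3728  0.2712] 0.9
```

Crate is held securely. Next, the lower crate's yaw from its level edges in the top view.

```bash
python3 - <<'E'
from bench import *
import cv2,numpy as np
f=grab_frame("top"); K=f["intrinsics"]; T=f["world_from_camera"]
g=cv2.cvtColor(f["pixels"],cv2.COLOR_RGB2GRAY)
x0,y0=130,150; c=g[y0:225,x0:250]
L=cv2.createLineSegmentDetector(2).detect(cv2.resize(c,None,fx=4,fy=4,interpolation=cv2.INTER_CUBIC))[0][:,0]/4+[x0-.375,y0-.375]*2
def w(u,v,z):
    d=T[:3,:3]@np.linalg.solve(K,[u,v,1]); return T[:3,3]+d*(z-T[2,3])/d[2]
for l in sorted(L,key=lambda l:-np.hypot(l[2]-l[0],l[3]-l[1]))[:14]:
    a,b=w(*l[:2],.11),w(*l[2:],.11); d=b-a
    if abs(d[1])<abs(d[0]): continue
    print(np.round(l,1),"len",round(np.hypot(*d[:2]),3),"yaw of y",round(np.degrees(np.arctan(-d[0]/d[1])),2))
print(grab_frame is not None)
cv2.imwrite("pics/lo.png",cv2.resize(f["pixels"][150:225,130:250,::-1],(800,500),interpolation=cv2.INTER_CUBIC))
E
```

```text
[145.4 164.8 233.8 164.6] len 0.206 yaw of y 1.63
[169.5 175.  206.7 175.2] len 0.086 yaw of y 1.19
[196.  178.4 160.7 178.7] len 0.082 yaw of y 1.88
[196.7 203.6 162.6 203.7] len 0.078 yaw of y 1.63
[160.1 180.9 182.3 180.5] len 0.051 yaw of y 2.52
[226.  211.6 205.4 211.6] len 0.047 yaw of y 1.55
[228.2 178.4 208.8 178.6] len 0.045 yaw of y 1.85
[208.2 180.5 225.7 180.5] len 0.041 yaw of y 1.38
[226.3 203.7 209.5 203.6] len 0.039 yaw of y 1.32
[182.  180.7 195.7 180.6] len 0.032 yaw of y 1.95
True
```

View pics/lo.png

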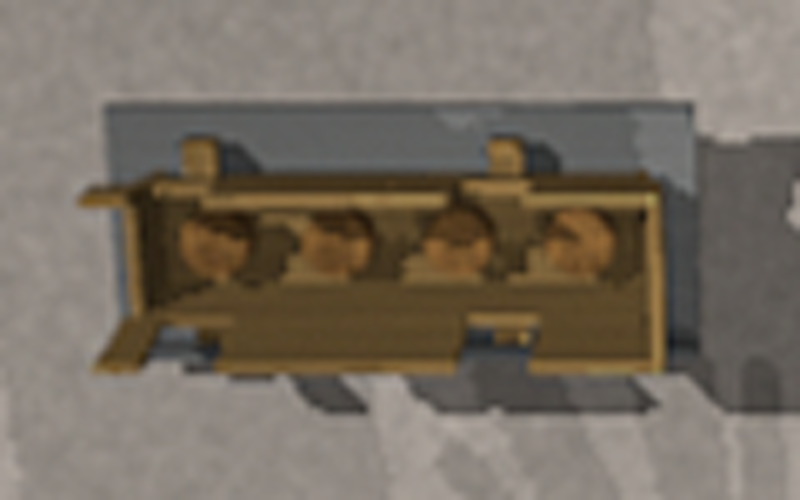

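The lower crate's yaw is about +1.6°, with its low end on the left (+y). Carrying the crate over while turning +69°.

Call:
servo_tool(
  offset=[
    [-6,40,0],
    [-13,80,0],
    [-20,121,0],
    [-26,161,0],
    [-33,202,0],
  ],
  dr=[
    [0,0,6.5],
    [0,0,13.5],
    [0,0,20.5],
    [0,0,27.5],
    [0,0,34.5],
  ],
  jaw=[-0.44,-0.44,-0.44,-0.44,-0.44],
)

```text
t: 9.65
ee_pos: [0.5673, 0.0121, 0.309]
orientation: [0.0, 0.877, 0.48, 0.0]
force: [-0.1, 0.4, -2.1]
gripper_width: 0.0618
gripper_force: 62.3
```

Call:
servo_tool(
  offset=[
    [-6,40,0],
    [-13,80,0],
    [-20,121,0],
    [-26,161,0],
    [-33,202,0],
  ],
  dr=[
    [0,0,6.5],
    [0,0,13.5],
    [0,0,20.5],
    [0,0,27.5],
    [0,0,34.5],
  ],
  jaw=[-0.44,-0.44,-0.44,-0.44,-0.44],
)

```text
t: 10.15
ee_pos: [0.5343, 0.2142, 0.3091]
orientation: [0.0, 0.695, 0.719, 0.0]
force: [0.6, 0.6, -2.7]
gripper_width: 0.0617
gripper_force: 62.3
```

Call:
servo_tool(
  offset=[
    [0,0,0],
    [0,0,-15],
    [0,0,-30],
    [0,0,-50],
    [0,0,-50],
  ],
  dr=[
    [0.2,-6,0],
    [0.35,-13,0],
    [0.55,-20,0],
    [0.7,-25,0],
    [0.7,-25,0],
  ],
  jaw=[-0.44,-0.44,-0.44,-0.44,-0.44],
)

```text
t: 10.65
ee_pos: [0.5301, 0.2113, 0.2549]
orientation: [0.15, 0.68, 0.701, 0.152]
force: [-0.8, -0.1, -3.1]
gripper_width: 0.0616
gripper_force: 62.3
```

Call:
servo_tool(
  offset=[
    [0,0,0],
    [0,0,0],
  ],
  dr=[
    [0,0,0],
    [0,0,0],
  ],
  jaw=[-0.44,-0.44],
)

```text
t: 10.85
ee_pos: [0.5365, 0.2132, 0.2607]
orientation: [0.151, 0.68, 0.7, 0.156]
force: [-0.6, -0.0, -2.2]
gripper_width: 0.062
gripper_force: 62.3
```

```bash
cat > t.py <<'E'
import numpy as np
h=np.array([np.cos(np.radians(1.6)),np.sin(np.radians(1.6)),0]);k=np.array([0,0,1.]);s,c=np.sin(np.radians(25)),np.cos(np.radians(25))
xl=c*h+s*k; zl=-s*h+c*k; yl=np.cross(zl,xl); RL=np.c_[xl,yl,zl]; rim=np.array([.599,.2135,.1095])
E
cat >> c.py <<'E'
from t import *
print("TCP in lower_rim frame",np.round(RL.T@(p-rim),4),"rot err deg",np.round(np.degrees(R.from_matrix(np.c_[yl,xl,-zl]@Rt.T).as_rotvec()),2))
E
python3 c.py c2
```

```text
10.85 [0.53653235 0.2132444  0.26066591] [[-0.028, 0.905, 0.424], [1.0, 0.025, 0.013], [0.001, 0.424, -0.906]] 62.32009431347251
scene crate_mid [0.5458 0.2149 0.2389] tool [ 0.0014 -0.0008  0.0237] 0.57
scene crate_low [0.5487 0.1196 0.2404] tool [-0.094   0.0001  0.0223] 0.68
scene lower_rim [0.5975 0.2106 0.1099] tool [-0.0045 -0.0088  0.1623] 0.65
scene lower [0.6279 0.2152 0.0394] tool [-0.0008 -0.0111  0.2391] 0.87
top crate_mid [0.542  0.2131 0.2394] tool [-0.0003 -0.0041  0.0216] 0.76
top crate_low [0.5484 0.1168 0.2392] tool [-0.0968 -0.0008  0.0232] 0.76
top lower_rim [0.5997 0.2171 0.1089] tool [ 0.0019 -0.0071  0.1643] 0.81
top lower [0.6316 0.2163 0.0408] tool [ 2.000e-04 -7.100e-03  2.395e-01] 0.88
wrist crate_mid [0.5446 0.2114 0.2375] tool [-0.0021 -0.0026  0.0244] 0.71
wrist crate_low [0.5466 0.1195 0.2365] tool [-0.094  -0.0035  0.025 ] 0.62
TCP in lower_rim frame [0.0073 0.0015 0.1634] rot err deg [-0.05  0.1  -0.02]
```

View pics/c2wrist.png

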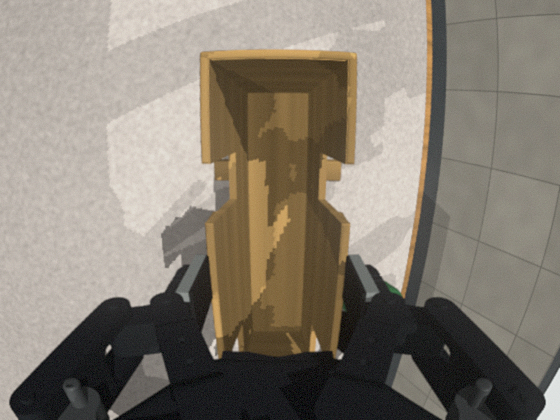

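Held square above the lower crate, oriented to within 0.2°. Moving down the slope normal to about 15 mm above the seat, with a 6 mm correction down the slope.

Call:
servo_tool(
  offset=[
    [5,0,-24],
    [13,0,-45],
    [22,1,-64],
    [30,1,-80],
    [36,1,-90],
  ],
  dr=[
    [0,0,0],
    [0,0,0],
    [0,0,0],
    [0,0,0],
    [0,0,0],
  ],
  jaw=[-0.44,-0.44,-0.44,-0.44,-0.44],
)

```text
t: 12.1
ee_pos: [0.5706, 0.2135, 0.1673]
orientation: [0.151, 0.68, 0.7, 0.154]
force: [0.2, 0.7, -3.4]
gripper_width: 0.0622
gripper_force: 62.3
```

Call:
servo_tool(
  offset=[
    [0,0,0],
    [0,0,0],
  ],
  dr=[
    [0,0,0],
    [0,0,0],
  ],
  jaw=[-0.44,-0.44],
)

```text
t: 12.3
ee_pos: [0.5707, 0.2137, 0.1689]
orientation: [0.151, 0.68, 0.7, 0.155]
force: [0.9, 0.4, -2.3]
gripper_width: 0.0619
gripper_force: 62.3
```

```bash
python3 c.py c3; python3 - <<'E'
import cv2
a=cv2.imread("pics/c3scene.png")[150:280,290:450];b=cv2.imread("pics/c3top.png")[145:225,130:250]
cv2.imwrite("pics/c3.png",cv2.hconcat([cv2.resize(a,(400,325)),cv2.resize(b,(400,325))]))
E
```

```text
12.3 [0.57070241 0.21366802 0.16893216] [[-0.029, 0.906, 0.423], [1.0, 0.026, 0.012], [-0.0, 0.423, -0.906]] 62.31236469000578
scene crate_mid [0.5803 0.2159 0.1495] tool [0.002  0.0005 0.0217] 0.78
scene crate_low [0.5866 0.1212 0.1473] tool [-0.0929  0.0028  0.0252] 0.67
scene lower_rim [0.5959 0.214  0.1104] tool [-0.0004 -0.0019  0.0637] 0.78
scene lower [0.6321 0.2157 0.0391] tool [0.0003 0.0008 0.1436] 0.65
top crate_mid [0.5796 0.2166 0.1474] tool [ 0.0027 -0.001   0.0233] 0.72
top crate_low [0.5841 0.1209 0.1523] tool [-0.0931  0.0027  0.0196] 0.79
top lower_rim [0.6008 0.2168 0.1106] tool [0.0023 0.0027 0.0656] 0.88
top lower [0.6292 0.2173 0.0397] tool [ 0.002  -0.0015  0.1419] 0.74
wrist crate_mid [0.579  0.2099 0.1469] tool [-0.004  -0.0019  0.0234] 0.67
wrist crate_low [0.5798 0.1192 0.1483] tool [-0.0947 -0.003   0.0214] 0.97
wrist lower [0.5971 0.2182 0.113 ] tool [0.0038 0.0004 0.0619] 0.35
TCP in lower_rim frame [-0.0005  0.001   0.0658] rot err deg [ 0.02  0.01 -0.05]
```

View pics/c3.png

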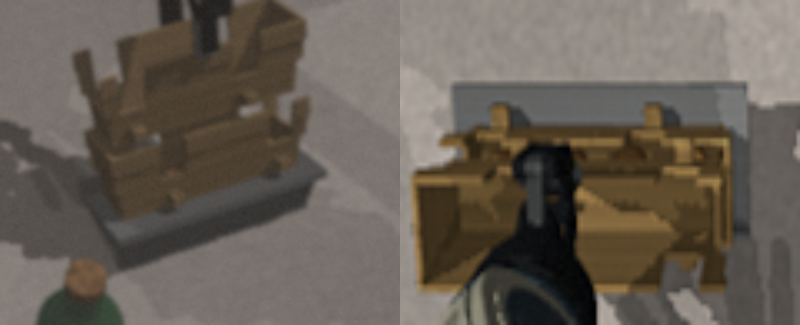

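The crate hovers square over the lower one, with its low end over the high end. Lowering gently now.

Call:
servo_tool(
  offset=[
    [1,0,-2.3],
    [2.1,0,-4.5],
    [3.2,0,-6.8],
    [4.2,0,-9],
    [4.2,0,-9],
  ],
  dr=[
    [0,0,0],
    [0,0,0],
    [0,0,0],
    [0,0,0],
    [0,0,0],
  ],
  jaw=[-0.44,-0.44,-0.44,-0.44,-0.44],
)

```text
t: 13.55
ee_pos: [0.5748, 0.2135, 0.1592]
orientation: [0.151, 0.68, 0.7, 0.155]
force: [0.4, -0.0, -2.6]
gripper_width: 0.0622
gripper_force: 62.3
```

Call:
servo_tool(
  offset=[
    [0.4,0,-0.9],
    [0.8,0,-1.8],
    [1.3,0,-2.7],
    [1.3,0,-2.7],
    [1.3,0,-2.7],
  ],
  dr=[
    [0,0,0],
    [0,0,0],
    [0,0,0],
    [0,0,0],
    [0,0,0],
  ],
  jaw=[-0.44,-0.44,-0.44,-0.44,-0.44],
)

```text
t: 14.05
ee_pos: [0.5762, 0.2137, 0.157]
orientation: [0.151, 0.68, 0.7, 0.155]
force: [-0.8, 0.0, -1.6]
gripper_width: 0.0616
gripper_force: 62.3
```

Call:
servo_tool(
  offset=[
    [0.4,0,-0.9],
    [0.8,0,-1.8],
    [0.8,0,-1.8],
  ],
  dr=[
    [0,0,0],
    [0,0,0],
    [0,0,0],
  ],
  jaw=[-0.44,-0.44,-0.44],
)

```text
t: 14.35
ee_pos: [0.5766, 0.2136, 0.1564]
orientation: [0.151, 0.68, 0.7, 0.155]
force: [-10.0, -2.3, 12.6]
gripper_width: 0.0623
gripper_force: 64.3
```

Call:
servo_tool(
  offset=[
    [0.4,0,-0.9],
    [0.8,0,-1.8],
    [0.8,0,-1.8],
  ],
  dr=[
    [0,0,0],
    [0,0,0],
    [0,0,0],
  ],
  jaw=[-0.44,-0.44,-0.44],
)

```text
t: 14.65
ee_pos: [0.5767, 0.2136, 0.1562]
orientation: [0.152, 0.68, 0.7, 0.156]
force: [-25.6, -3.7, 33.7]
gripper_width: 0.0621
gripper_force: 67.2
```

Contact came at exactly the predicted height (TCP z 0.156). Easing off the pressure and checking before release.

Call:
servo_tool(
  offset=[
    [-0.5,0,1],
    [-1,0,2],
    [-1,0,2],
  ],
  dr=[
    [0,0,0],
    [0,0,0],
    [0,0,0],
  ],
  jaw=[-0.44,-0.44,-0.44],
)

```text
t: 14.95
ee_pos: [0.5766, 0.2136, 0.1563]
orientation: [0.151, 0.68, 0.7, 0.155]
force: [-10.1, -1.9, 12.7]
gripper_width: 0.0618
gripper_force: 64.3
```

```bash
cat >> c.py <<'E'
print(s["force"])
E
python3 c.py c4
```

```text
14.95 [0.57656795 0.21364758 0.15631563] [[-0.029, 0.906, 0.423], [1.0, 0.026, 0.012], [-0.0, 0.423, -0.906]] 64.3226911732927
scene crate_mid [0.5848 0.2171 0.1368] tool [ 0.0032 -0.0007  0.0212] 0.66
scene crate_low [0.5906 0.12   0.1385] tool [-0.094   0.0027  0.021 ] 0.88
scene lower_rim [0.5996 0.2124 0.1103] tool [-0.0019  0.0013  0.0514] 0.83
scene lower [0.632  0.2146 0.0394] tool [-0.0006  0.0007  0.1294] 0.77
top crate_mid [0.5828 0.2163 0.1351] tool [ 0.0025 -0.0033  0.0219] 0.81
top crate_low [0.5903 0.1212 0.14  ] tool [-0.0928  0.0031  0.0195] 0.85
top lower_rim [0.6008 0.2132 0.1084] tool [-0.0011  0.0016  0.0537] 0.65
top lower [0.6305 0.2182 0.0405] tool [ 3.000e-03 -1.000e-04  1.278e-01] 0.93
wrist crate_mid [0.5853 0.2121 0.1371] tool [-0.0018 -0.0003  0.0211] 0.88
wrist crate_low [0.5894 0.1195 0.1361] tool [-0.0945  0.0006  0.0226] 0.67
wrist lower_rim [0.5882 0.1214 0.135 ] tool [-0.0925 -0.0009  0.0231] 0.6
TCP in lower_rim frame [-0.0005  0.0008  0.0519] rot err deg [ 0.02  0.05 -0.05]Traceback (most recent call last):
  File "c.py", line 14, in <module>
    print(s["force"])
          ~^^^^^^^^^
IndexError: invalid index to scalar variable.
```

Call:
servo_tool(
  offset=[
    [-0.4,0,0.6],
    [-0.4,0,0.6],
    [-0.4,0,0.6],
    [-0.4,0,0.6],
    [-0.4,0,0.6],
  ],
  dr=[
    [0,0,0],
    [0,0,0],
    [0,0,0],
    [0,0,0],
    [0,0,0],
  ],
  jaw=[-0.46,-0.49,-0.54,-0.6,-0.75],
)

```text
t: 16.2
ee_pos: [0.5766, 0.2138, 0.1561]
orientation: [0.151, 0.68, 0.7, 0.155]
force: [0.0, 0.1, -0.9]
gripper_width: 0.0742
gripper_force: 0.0
```

Call:
servo_tool(
  offset=[
    [0,0,0],
    [0,0,0],
    [0,0,0],
    [0,0,0],
    [0,0,0],
  ],
  dr=[
    [0,0,0],
    [0,0,0],
    [0,0,0],
    [0,0,0],
    [0,0,0],
  ],
  jaw=[-0.9,-1,-1,-1,-1],
)

```text
t: 16.7
ee_pos: [0.5763, 0.2137, 0.156]
orientation: [0.151, 0.68, 0.7, 0.155]
force: [-0.4, -0.6, -0.2]
gripper_width: 0.0859
gripper_force: 0.0
```

Call:
servo_tool(
  offset=[
    [-4,0,9],
    [-13,0,27],
    [-25,0,54],
    [-38,0,82],
    [-51,0,109],
  ],
  dr=[
    [0,0,0],
    [0,0,0],
    [0,0,0],
    [0,0,0],
    [0,0,0],
  ],
  jaw=[-1,-1,-1,-1,-1],
)

```text
t: 17.2
ee_pos: [0.5245, 0.2136, 0.2666]
orientation: [0.151, 0.68, 0.7, 0.155]
force: [0.4, 0.6, 0.5]
gripper_width: 0.0854
gripper_force: 0.0
```

Call:
servo_tool(
  offset=[
    [0,0,0],
    [0,0,0],
    [0,0,0],
    [0,0,0],
    [0,0,0],
  ],
  dr=[
    [0,0,0],
    [0,0,0],
    [0,0,0],
    [0,0,0],
    [0,0,0],
  ],
  jaw=[-1,-1,-1,-1,-1],
)

```text
t: 17.7
ee_pos: [0.5251, 0.2134, 0.2639]
orientation: [0.151, 0.68, 0.7, 0.154]
force: [0.6, -0.2, -0.5]
gripper_width: 0.0855
gripper_force: 0.0
```

```bash
sed -i '$d' c.py; echo 'print(state()["force"])' >> c.py; python3 c.py c5;  python3 - <<'E'
import cv2
a=cv2.imread("pics/c5scene.png")[150:280,290:450];b=cv2.imread("pics/c5wrist.png")
cv2.imwrite("pics/c5.png",cv2.hconcat([cv2.resize(a,(400,325)),cv2.resize(b,(400,325))]))
E
```

```text
17.7 [0.52512923 0.21338262 0.2638961 ] [[-0.029, 0.907, 0.421], [1.0, 0.026, 0.011], [-0.001, 0.421, -0.907]] 0.0
scene crate_mid [0.5841 0.2158 0.1358] tool [ 0.0009 -0.0004  0.141 ] 0.72
scene crate_low [0.5896 0.1182 0.1372] tool [-0.0968  0.0026  0.141 ] 0.92
scene lower_rim [0.6015 0.2126 0.1116] tool [-0.0028  0.0051  0.1703] 0.95
scene lower [0.6318 0.2151 0.0391] tool [-0.0011  0.0021  0.2488] 0.69
top crate_mid [0.5828 0.2168 0.1344] tool [ 0.0019 -0.0022  0.1418] 0.9
top crate_low [0.5896 0.1185 0.1399] tool [-0.0965  0.0037  0.1386] 0.59
top lower_rim [0.6016 0.2161 0.1079] tool [0.0007 0.0037 0.1737] 0.64
top lower [0.632  0.2165 0.0397] tool [0.0003 0.0025 0.2484] 0.96
wrist crate_mid [0.5864 0.2114 0.1355] tool [-0.0036  0.0014  0.1422] 0.73
wrist crate_low [0.5862 0.122  0.134 ] tool [-0.0929 -0.0018  0.1425] 0.74
TCP in lower_rim frame [-0.0017  0.0019  0.1711] rot err deg [ 0.07 -0.09 -0.04]
[-0.35551055  0.16282306  0.45898447]
```

View pics/c5.png

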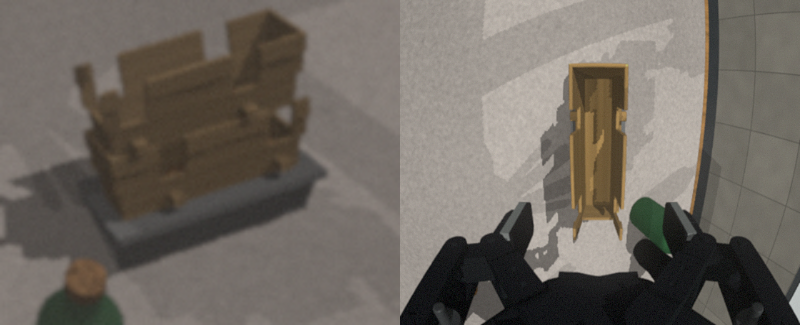

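The crate is released, seated square and still, with its low end over the lower crate's high end and the gripper clear. Handing in.

```bash
python3 -c "
from bench import *
print(sign_off())"
```

```text
the job is handed in; nothing more can be done
None
```

The loose crate is stacked on the lower crate's rim, turned end for end, square and released, and I've handed the job in. The first grasp slipped off the rim without shifting the crate and the second held. No verdict came back from the hand-in.

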